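# Throw a guarded output switch

### The job

On the switch box, whose front faces to the robot's right, lift the hinged guard with a fingertip and lay it right back so that it stays up by itself, push the toggle beneath it fully over from the front to the back, then tip the guard forward so that it drops shut over the toggle. Do it gently with the fingertips or the outside of the fingers, gripping nothing, and leave the battery packs, the jar and the screwdriver where they are.

Things in the scene. Friction and masses are not known exactly. Their poses are not given: they have to be found in the camera images.
- switchbox: Grey switch box, aluminium top panel, fixed to the bench, 130 (x) x 130 (y) x 60 mm high. Origin: centre of its underside, on the bench; z up; its front is its own -x side, turned to the robot's right (world -y, within 0.45 rad). Offsets in the other entries are in this frame, in mm. On the panel (z = 60) a black guard covers a steel toggle, both on the middle line y = 0.
- guard (a joint): Guard angle, rad: 0 shut, grows as it swings up and back, stop at 1.75. A black inverted tray, 40 to 85 g, 85 (x) x 44 (y), 3 mm walls, hinged on a y axis at its far lower edge; shut it spans x = -50 to 35, z = 61 to 105, plus a lip. Unsprung, lightly damped: below about 1.0 rad it falls shut by its weight, above about 1.2 it falls back to the stop and stays.
- guard_hinge (a point): Middle of the guard's hinge axis: x = 35, y = 0, z = 68; fixed. With the guard laid back to its stop, all of it is behind (+x of) this axis: its former top is then its back face, leaning back, 36 mm behind the axis at axis height and 52 mm behind it 77 mm above; the lip reaches 97 mm above the axis.
- guard_lip (a point): Middle of the lower front edge of the guard's lip; moves with the guard. The lip is a flat tab 44 wide, 3 thick, that carries the guard's top forward from x = -50 to -70 (shut), underside z = 102: free air 42 mm high beneath it down to the panel, and it ends 5 mm beyond the box's front. Shut, this point is 105 mm before and 34 mm above the hinge axis.
- toggle (a joint): Angle of the toggle in rad: 0 = off, leaning 0.45 rad to the front (box -x); 0.9 = on, leaning 0.45 rad to the back (+x), a hard stop at each end. It stays where it is left; about 1.5 to 2 N at its ball moves it.
- toggle_tip (a point): Centre of the 10 mm steel ball at the end of the toggle lever. The lever turns on a y axis through x = -10, y = 0, z = 64 (box's frame), 28 mm from that axis to this point: off, the ball is at x = -22, z = 89; on, at x = 2, z = 89. Hidden under the guard while that is shut.
- pack_a: Bystander: black battery pack lying flat, loose, 150 x 70 x 26 mm. Origin: centre of its underside, long side along x.
- pack_b: Bystander: second battery pack, same as the first.
- jar_center (a point): Bystander: loose round jar with grey lid, 50 mm across, 60 mm high; this point is half-way up on its axis.
- driver: Bystander: loose screwdriver, 160 mm long, lying along its x. Origin: underside of its middle.
There are look-alikes about, which are no part of the job. Of the things shaped like the switchbox, the grey one is meant.

How it is judged:
By the outcome, as a careful person would: the job done as asked, in the order asked, and still so for the second after the job is handed in, with the robot touching nothing.
It also fails if it takes over 56 s, if anything falls off the work surface, if the arm or the gripper's body presses on something with over 40 N, if the wrist force passes 120 N, or if a joint passes its speed limit or range.

### The arm

A 6-joint arm with a two-finger parallel gripper is mounted at the origin on the work surface. World frame = base frame: x ahead of the robot, y to its left, z up, the work surface at z = 0. Lengths are in m, angles in degrees, forces in N, time in s.
With the tool pointing down it reaches from about 0.4 to 0.825 m from the base axis. Payload 7 kg.
Tool frame: the origin (TCP) lies on the centre line of the jaws, within the pads' length; the fingertips stand 8 mm ahead of it and the grasp point (between the pads) lies 11 mm behind it; z points along the fingers, y is the line along which they close (so a half turn about z gives the same grasp; the last joint's range is limited). The gripper opens to 88 mm and grips with 3 to 60 N. Pads are 19 mm wide; open, the fingers measure 130 mm over their backs; the gripper's body (78 mm by 193 mm) begins 47 mm behind the grasp point.
Start: joints at [-46.518, 20.546, 0.682, 0, -70.136, -16.507], TCP at [0.306, -0.602, 0.204] pointing down, gripper open.
Joint ranges: [-176.03, 176.03], [-82.01, 121.73], [-58.28, 71.71], [-173.87, 95.51], [-174.79, -0.11], [-173.66, 173.66]. Speed limits (degrees/s): [136.94, 136.94, 172.46, 180, 180, 180].

### API

Orientations are given as [roll, pitch, yaw] about the fixed x, y, z axes, in that order (R = Rz(yaw) Ry(pitch) Rx(roll)).
In Python, from plant import telemetry, viewer, close_job, models gives the robot as it stands.
- The arm moves only by the shell command python3 -m handwheel 'ROWS' [FORCE]. ROWS is JSON, a list of rows, each an object with "grip": the closure, from -1 (fully open) to 1 (shut); "travel": the shift along the tool's x, y, z as a fraction of full scale, a list of three; "spin": the turn about the tool's z as a fraction of full scale. A call has 1 to 8 rows; each row shifts and turns the commanded pose from where the row before left it, along the tool's axes as they then stand; what a row does not reach is not made up. Full scale, the value 1, is 0.025 m for a shift and 5 degrees for a turn. A row lasts 1/8 s, in which the tool goes at most 62.5 mm and 10.7 degrees, less where a joint would pass 70% of its speed; a pose out of reach is approached as far as the arm can. A call with a number of a shift or a turn outside -1 to 1 is refused whole. A call with a gripper value outside its range is refused whole. The fingers move at their own pace and stop on an object; FORCE is the grip in N (left out, the last holds). Time passes only in rows, so rows that do not move let the fingers close. It gives the time, the measured TCP pose, the force, the opening and the grip force at its end, in the units of the state.
- telemetry.get_state(): the state, without advancing time (a new reading comes with each control period).
- viewer.capture(name): name is "side" or "top"; returns the picture (384x512x3 uint8, red, green, blue); there is no depth.
- viewer.calibration(name): a dict with "fx", "fy", "cx", "cy" (pixels), "T" (4x4, takes a point from camera to world coordinates). Camera axes: x right, y down, z forward; pixel columns grow to the right and rows downward; lengths in m; the calibration is good to about 2 mm. A picture is of the moment at which its call begins. calibration takes no time and is no camera call.
- close_job(): hands the job in; it is judged then, once.
Trained networks look in the newest picture that a camera, given by its name, has taken for a name from the list of things; names that differ only in an ending like _2 or _b are one class to them, and where a whole thing is asked for, a point or a joint stands for the part that bears it (a point fixed in the world has none). Each returns a list of dicts, best first, with "p" (0 to 1); they miss things now and then, are a little off and sometimes report something else, mostly with a low value. They report only what shows in the picture. A call takes as long as a camera call. They do not tell look-alikes from the thing itself.
- models.find_in(camera, thing): "position" ([column, row] in pixels, amid what is visible of it).
The state is a dict: "time_s": time; "joints": joint angles; "qd": joint speeds; "joint_torque": joint torques, N m; "tcp_pos": TCP position; "eef_rot": TCP orientation; "contact_force": force on the tool from outside, world axes, zero at the start; "moment": the same for the moment, N m; "gripper_width": finger opening in m; "gripper_force": force on a finger pad.
Only numpy, scipy, OpenCV 4.12 (cv2) and the standard library are available. Lean on these libraries where they do the work, as an engineer would, in place of code of your own. Each camera call takes 0.05 s, during which the arm holds its last target. There are 200 camera calls.

## Working session

There is one attempt and no reset: what is moved stays moved. The work goes in short steps, Python scripts to look and compute and a shell command to move; the robot and the scene stay as the last step left them, time stands still between calls to the robot, and variables do not carry over. Pictures are saved under pics/ and viewed, at most 10 in all, crops included, and the job is handed in when it is done.

```bash
mkdir -p pics; ls; python3 - <<'E'
from plant import telemetry, viewer, models
import cv2, numpy as np
np.set_printoptions(precision=4,suppress=True)
for c in ("side","top"):
    cv2.imwrite(f"pics/{c}0.png", viewer.capture(c)[:,:,::-1])
    k=viewer.calibration(c); print(c,k["fx"],k["fy"],k["cx"],k["cy"]); print(np.array(k["T"]))
    for t in ("switchbox","guard","guard_lip","guard_hinge","jar_center","pack_a","driver"):
        try: print(t,[(np.round(d["position"]).tolist(),round(d["p"],2)) for d in models.find_in(c,t)])
        except Exception as e: print(t,e)
s=telemetry.get_state();print(s)
E
```

```text
pics
side 444.73172489738386 444.73172489738386 247.52600431346582 197.68995913368968
[[-0.9401 -0.2157  0.264   0.3479]
 [-0.3409  0.603  -0.7212  0.7529]
 [-0.0037 -0.768  -0.6404  0.7303]
 [ 0.      0.      0.      1.    ]]
switchbox [([351.0, 164.0], 0.9), ([274.0, 195.0], 0.83), ([273.0, 270.0], 0.57), ([321.0, 219.0], 0.17)]
guard [([274.0, 175.0], 0.96), ([357.0, 148.0], 0.91), ([267.0, 247.0], 0.73)]
guard_lip [([356.0, 145.0], 0.89), ([275.0, 175.0], 0.88), ([274.0, 249.0], 0.67)]
guard_hinge [([272.0, 193.0], 0.71), ([349.0, 164.0], 0.7)]
jar_center [([181.0, 242.0], 0.97), ([278.0, 174.0], 0.33)]
pack_a [([322.0, 218.0], 0.92), ([219.0, 187.0], 0.83)]
driver [([296.0, 143.0], 0.56)]
top 487.89435839770476 487.89435839770476 254.90485997593146 192.06312301754215
[[-0.029  -0.9989  0.0374  0.5481]
 [-0.9996  0.029  -0.0019  0.0172]
 [ 0.0009 -0.0375 -0.9993  1.1752]
 [ 0.      0.      0.      1.    ]]
switchbox [([189.0, 227.0], 0.67), ([287.0, 194.0], 0.62), ([373.0, 258.0], 0.6)]
guard [([299.0, 197.0], 0.88), ([191.0, 227.0], 0.78), ([402.0, 179.0], 0.68), ([384.0, 264.0], 0.57)]
guard_lip [([193.0, 225.0], 0.94), ([293.0, 194.0], 0.9), ([286.0, 194.0], 0.74), ([385.0, 262.0], 0.61)]
guard_hinge [([287.0, 193.0], 0.81), ([370.0, 261.0], 0.57)]
jar_center [([194.0, 138.0], 0.6), ([274.0, 256.0], 0.3)]
pack_a [([292.0, 140.0], 0.79), ([275.0, 254.0], 0.75)]
driver [([402.0, 183.0], 0.81)]
{'time_s': 0.8, 'joints': array([-46.5179,  20.5444,   0.6817,   0.0013, -70.1345, -16.5076]), 'qd': array([-0.0705, -0.1324,  0.0306,  0.1352, -0.0557,  0.074 ]), 'joint_torque': array([  0.0012, -58.2281,  29.3291,   7.0021,   0.0127,  -0.    ]), 'tcp_pos': array([ 0.3062, -0.6016,  0.2036]), 'eef_rot': array([-179.997 ,   -0.0003, -153.0252]), 'contact_force': array([-0.0029, -0.142 ,  0.1263]), 'moment': array([-0.0081,  0.0128, -0.0354]), 'gripper_force': 0.0, 'gripper_width': 0.08778080545019426}
```

View pics/side0.png

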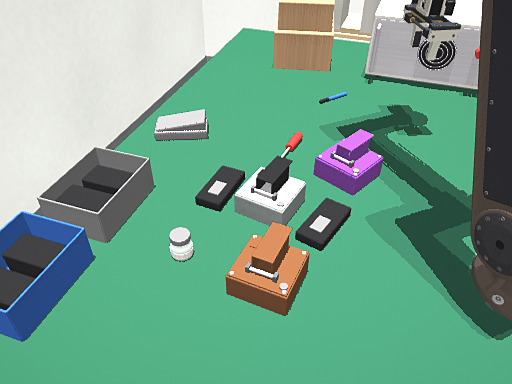

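View pics/top0.png

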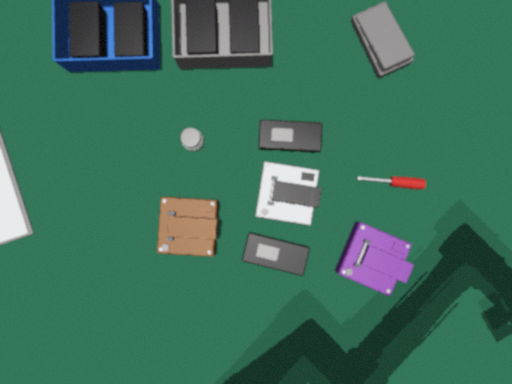

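Side view: the grey box (white panel, black guard) at about (272,195), between two packs, with brown and purple look-alikes. Top view: the grey box at (288,194), guard lip pointing right (world -y), with the driver at (400,182) well in front.

```bash
cat > h.py <<'E'
import numpy as np, cv2
from plant import viewer
def cal(c):
    k=viewer.calibration(c); return k,np.array(k["T"])
def back(c,uv,z):
    k,T=cal(c); d=T[:3,:3]@np.array([(uv[0]-k["cx"])/k["fx"],(uv[1]-k["cy"])/k["fy"],1])
    return T[:3,3]+d*(z-T[2,3])/d[2]
def proj(c,P):
    k,T=cal(c); p=(np.atleast_2d(P)-T[:3,3])@T[:3,:3]
    return np.c_[k["fx"]*p[:,0]/p[:,2]+k["cx"],k["fy"]*p[:,1]/p[:,2]+k["cy"]]
E
cat > m.py <<'E'
from h import *
im=cv2.imread("pics/top0.png"); hsv=cv2.cvtColor(im,cv2.COLOR_BGR2HSV)
m=((hsv[...,1]<40)&(hsv[...,2]>130)).astype(np.uint8)
r=np.zeros_like(m); r[155:230,250:325]=1; m*=r
n,l,s,c=cv2.connectedComponentsWithStats(m); print(s[1:][s[1:,4]>20])
b=np.argmax(s[1:,4])+1
pts=np.argwhere(m)[:,::-1].astype(np.float32)
W=np.array([back("top",p,.06)[:2] for p in pts]).astype(np.float32)
rc=cv2.minAreaRect(W*1000); print("rect mm",rc)
o=cv2.resize(im[140:250,230:350],None,fx=5,fy=5,interpolation=cv2.INTER_CUBIC)
yaw=np.deg2rad(rc[2]); yaw=yaw+np.pi/2*np.round((np.pi/2-yaw)/(np.pi/2)); ctr=np.array(rc[0])/1000
print("yaw",np.rad2deg(yaw),"ctr",ctr)
R=np.array([[np.cos(yaw),-np.sin(yaw)],[np.sin(yaw),np.cos(yaw)]])
def w(x,y,z): return np.r_[ctr+R@np.array([x,y])/1000,z/1000]
for loop,col in ([(-65,-65,60),(65,-65,60),(65,65,60),(-65,65,60)],(0,0,255)),([(-70,-22,105),(35,-22,105),(35,22,105),(-70,22,105)],(0,255,0)):
    q=(proj("top",[w(*p) for p in loop])-[230,140])*5+2
    cv2.polylines(o,[q.astype(np.int32)],True,col,1)
cv2.imwrite("pics/ov_top.png",o)
s=cv2.imread("pics/side0.png");o=cv2.resize(s[140:240,220:330],None,fx=5,fy=5,interpolation=cv2.INTER_CUBIC)
for loop,col in ([(-65,-65,60),(65,-65,60),(65,65,60),(-65,65,60)],(0,0,255)),([(-70,-22,105),(35,-22,105),(35,22,105),(-70,22,105)],(0,255,0)):
    q=(proj("side",[w(*p) for p in loop])-[220,140])*5+2
    cv2.polylines(o,[q.astype(np.int32)],True,col,1)
cv2.imwrite("pics/ov_side.png",o)
E
python3 m.py
python3 -c "
import cv2,numpy as np
a=cv2.imread('pics/ov_top.png');b=cv2.imread('pics/ov_side.png')
a=cv2.resize(a,(400,367));b=cv2.resize(b,(400,364))[:364];cv2.imwrite('pics/ov.png',np.hstack([a[:364],b]))"
```

```text
[[ 255  161   64   65 2386]]
rect mm ((585.8262939453125, -58.09516143798828), (130.001953125, 130.03421020507812), 79.1673812866211)
yaw 79.1673812866211 ctr [ 0.58582629 -0.05809516]
```

View pics/ov.png

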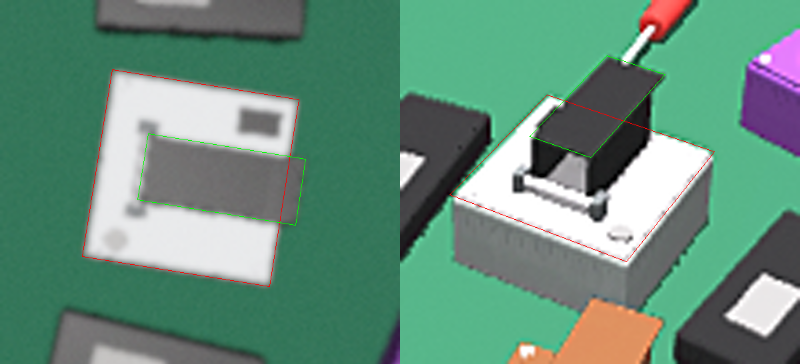

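Red and green outlines, from a 130x130 mm panel fit, lie on the panel and guard in both views: box centre (0.586,-0.058), yaw 79.2°. I'll spin the tool to yaw -100.8 and close the fingers.

```bash
cat > st.py <<'E'
from h import *
from plant import telemetry
a=np.deg2rad(79.17);u=np.array([np.cos(a),np.sin(a)]);v=np.array([-u[1],u[0]])
s=telemetry.get_state();d=s["tcp_pos"][:2]-[.5858,-.0581];f=s["contact_force"]
print("t %.2f box x %.1f y %.1f tipz %.1f yaw %.1f w %.1f F(box) %.2f %.2f %.2f"%(s["time_s"],d@u*1e3,d@v*1e3,s["tcp_pos"][2]*1e3-8,s["eef_rot"][2],s["gripper_width"]*1e3,f[:2]@u,f[:2]@v,f[2]),np.round(s["joints"],0))
E
python3 -m handwheel '[{"grip":1,"travel":[0,0,0],"spin":-1},{"grip":1,"travel":[0,0,0],"spin":-1},{"grip":1,"travel":[0,0,0],"spin":-1},{"grip":1,"travel":[0,0,0],"spin":-1},{"grip":1,"travel":[0,0,0],"spin":-1},{"grip":1,"travel":[0,0,0],"spin":-1},{"grip":1,"travel":[0,0,0],"spin":-1},{"grip":1,"travel":[0,0,0],"spin":-1}]' 10
python3 -m handwheel '[{"grip":1,"travel":[0,0,0],"spin":-1},{"grip":1,"travel":[0,0,0],"spin":-1},{"grip":1,"travel":[0,0,0],"spin":-0.44},{"grip":1,"travel":[0,0,0],"spin":0}]'
python3 st.py
```

```text
time_s: 1.8
tcp_pos: [0.3061, -0.6016, 0.2036]
eef_rot: [-180.0, -0.0, -112.9]
contact_force: [0.0, 0.1, -0.3]
gripper_width: 0.0133
gripper_force: 0.0
time_s: 2.3
tcp_pos: [0.3062, -0.6015, 0.2036]
eef_rot: [180.0, -0.0, -100.8]
contact_force: [0.1, 0.9, 0.3]
gripper_width: 0.0007
gripper_force: 0.0
t 2.30 box x -586.3 y 172.6 tipz 195.6 yaw -100.8 w 0.7 F(box) 0.91 0.11 0.33 [-47.  21.   1.   0. -70.  36.]
```

```bash
python3 -m handwheel '[{"grip":1,"travel":[-1,-0.35,0],"spin":0},{"grip":1,"travel":[-1,-0.35,0],"spin":0},{"grip":1,"travel":[-1,-0.35,0],"spin":0},{"grip":1,"travel":[-1,-0.35,0],"spin":0},{"grip":1,"travel":[-1,-0.35,0],"spin":0},{"grip":1,"travel":[-1,-0.35,0],"spin":0},{"grip":1,"travel":[-1,-0.35,0],"spin":0},{"grip":1,"travel":[-1,-0.35,0],"spin":0}]'
python3 -m handwheel '[{"grip":1,"travel":[-1,-0.35,0],"spin":0},{"grip":1,"travel":[-1,-0.35,0],"spin":0},{"grip":1,"travel":[-1,-0.35,0],"spin":0},{"grip":1,"travel":[-1,-0.35,0],"spin":0},{"grip":1,"travel":[-1,-0.35,0],"spin":0},{"grip":1,"travel":[-1,-0.35,0],"spin":0},{"grip":1,"travel":[-1,-0.35,0],"spin":0},{"grip":1,"travel":[-1,-0.35,0],"spin":0}]' >/dev/null
python3 -m handwheel '[{"grip":1,"travel":[-1,-0.35,0],"spin":0},{"grip":1,"travel":[-1,-0.35,0],"spin":0},{"grip":1,"travel":[-1,-0.35,0],"spin":0},{"grip":1,"travel":[0,0,0],"spin":0},{"grip":1,"travel":[0,0,0],"spin":0}]' >/dev/null
python3 st.py
```

```text
time_s: 3.3
tcp_pos: [0.4129, -0.4175, 0.2037]
eef_rot: [-180.0, -0.0, -100.9]
contact_force: [0.1, -0.2, 0.3]
gripper_width: 0.0002
gripper_force: 0.0
t 4.92 box x -111.5 y 6.5 tipz 195.6 yaw -100.8 w 0.2 F(box) -0.90 0.01 0.24 [  3.  12. -11.   0. -67. -13.]
```

```bash
python3 -m handwheel '[{"grip":1,"travel":[0,-0.26,0.8],"spin":0},{"grip":1,"travel":[0,0,0.9],"spin":0},{"grip":1,"travel":[0,0,0.9],"spin":0},{"grip":1,"travel":[0,0,0.9],"spin":0},{"grip":1,"travel":[0,0,0.6],"spin":0},{"grip":1,"travel":[-0.6,0,0],"spin":0},{"grip":1,"travel":[0,0,0],"spin":0},{"grip":1,"travel":[0,0,0],"spin":0}]' >/dev/null
python3 st.py
python3 - <<'E'
from h import *
a=viewer.capture("side");b=viewer.capture("top")
a=cv2.resize(a[120:240,210:350],(400,343),interpolation=3);b=cv2.resize(b[140:260,230:370],(400,343),interpolation=3)
cv2.imwrite("pics/a1.png",np.hstack([a,b])[:,:,::-1])
E
```

```text
t 5.92 box x -95.9 y -0.7 tipz 94.0 yaw -100.8 w 0.4 F(box) 0.20 -0.74 0.07 [  4.  17. -18.   0. -54. -15.]
```

View pics/a1.png

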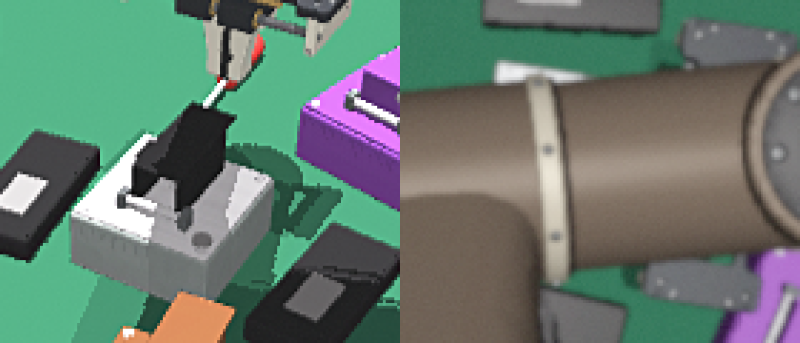

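The fingers are in front of the lip with the tip just below it; the top view is blocked by the arm. I'll dip a bit, contact, and start the arc.

```bash
python3 -m handwheel '[{"grip":1,"travel":[-0.4,0.03,0.32],"spin":0},{"grip":1,"travel":[-0.1,0,0],"spin":0},{"grip":1,"travel":[-0.2,0,-0.05],"spin":0},{"grip":1,"travel":[-0.15,0,-0.2],"spin":0},{"grip":1,"travel":[-0.13,0,-0.3],"spin":0},{"grip":1,"travel":[-0.16,0,-0.3],"spin":0},{"grip":1,"travel":[0,0,0],"spin":0}]' 
python3 st.py
python3 - <<'E'
from h import *
a=viewer.capture("side")
cv2.imwrite("pics/a2.png",cv2.resize(a[120:220,230:330],(400,400),interpolation=3)[:,:,::-1])
E
```

```text
time_s: 6.9
tcp_pos: [0.5732, -0.1243, 0.1154]
eef_rot: [-179.9, 0.0, -100.8]
contact_force: [0.0, 0.1, -0.4]
gripper_width: 0.0003
gripper_force: 0.0
t 6.90 box x -67.4 y -0.0 tipz 107.4 yaw -100.8 w 0.3 F(box) 0.09 0.02 -0.39 [  7.  16. -18.   0. -56. -18.]
```

View pics/a2.png

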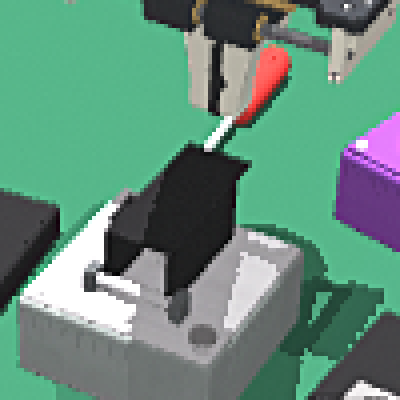

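```bash
cat > g.py <<'E'
from h import *
from plant import models
import sys
a=np.deg2rad(79.17);u=np.array([np.cos(a),np.sin(a)]);v=np.array([-u[1],u[0]])
def B(x,y,z): return np.r_[np.array([.5858,-.0581])+(u*x+v*y)/1e3,z/1e3]
def G(L,y,h,th):  # guard point, rel hinge when shut
    c,s=np.cos(th),np.sin(th); return B(35+L*c+h*s,y,68-L*s+h*c)
def fit(c="side"):
    "fit guard angle: dark-silhouette overlap"
    im=viewer.capture(c); hsv=cv2.cvtColor(im,cv2.COLOR_RGB2HSV); dark=(im.max(2)<60)
    best=[]
    c0=proj("side",[B(0,0,100)])[0]; reg=np.zeros(dark.shape,bool); reg[int(c0[1])-75:int(c0[1])+25,int(c0[0])-32:int(c0[0])+32]=1
    for th in np.arange(0,1.8,.025):
        P=[G(L,y,h,th) for L in(-85,0) for y in(-22,22) for h in(-7,37)]+[G(-105,y,h,th) for y in(-22,22) for h in(34,37)]
        m=np.zeros(dark.shape,np.uint8)
        q=proj(c,P).astype(np.float32)
        for sub in (q[:8],q[[1,3,5,7,8,9,10,11]]): cv2.fillConvexPoly(m,cv2.convexHull(sub).astype(np.int32),1)
        m=m>0; best.append(((m&dark&reg).sum()/((m|dark)&reg).sum(),th))
    best.sort(reverse=True); return im,best[:3]
if __name__=="__main__":
    im,b=fit(); print([(round(p,2),round(t,3)) for p,t in b])
E
python3 g.py; python3 -c "
from plant import models
print(models.find_in('side','guard_lip')[:3])
from g import *
print(proj('side',[G(-105,0,34,t) for t in (0,.2,.4)]))"
```

```text
[(np.float64(0.39), np.float64(0.0)), (np.float64(0.39), np.float64(0.025)), (np.float64(0.38), np.float64(0.075))]
[{'position': [272.1, 246.4], 'p': 0.93}, {'position': [272.3, 173.9], 'p': 0.83}, {'position': [218.1, 189.5], 'p': 0.31}]
[[284.39859711 158.57325989]
 [283.14217407 153.50963356]
 [281.05720555 149.800268  ]]
```

```bash
python3 - <<'E'
from g import *
im=viewer.capture("side")[:,:,::-1]; out=[]
for th in (0,.2):
    o=cv2.resize(im[120:220,230:330],(400,400),interpolation=3)
    q=((proj("side",[G(L,y,37,th) for L,y in((-105,-22),(0,-22),(0,22),(-105,22))])-[230,120])*4+2).astype(np.int32)
    cv2.polylines(o,[q],True,(0,255,0),1); out.append(o)
cv2.imwrite("pics/a3.png",np.hstack(out))
E
```

```text
(no output)
```

View pics/a3.png

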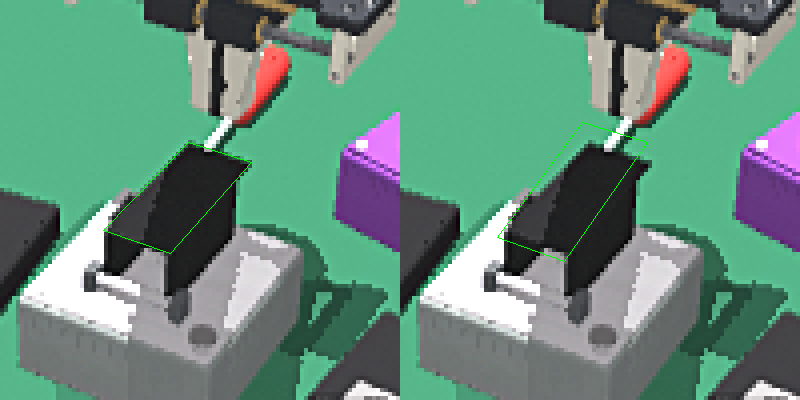

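Left overlay (0 rad) fits: the guard is still shut and the tip is now above the lip, so it slid off. I'll back off, go lower, and find the contact slowly.

```bash
python3 -m handwheel '[{"grip":1,"travel":[1,0,0],"spin":0},{"grip":1,"travel":[0,0,0.6],"spin":0},{"grip":1,"travel":[0,0,0.4],"spin":0},{"grip":1,"travel":[-0.32,0,0],"spin":0},{"grip":1,"travel":[0,0,0],"spin":0}]' >/dev/null; python3 st.py
for i in 1 ; do 
python3 -m handwheel '[{"grip":1,"travel":[-0.1,0,0],"spin":0},{"grip":1,"travel":[0,0,0],"spin":0}]'>/dev/null; python3 st.py
python3 -m handwheel '[{"grip":1,"travel":[-0.1,0,0],"spin":0},{"grip":1,"travel":[0,0,0],"spin":0}]'>/dev/null; python3 st.py
python3 -m handwheel '[{"grip":1,"travel":[-0.1,0,0],"spin":0},{"grip":1,"travel":[0,0,0],"spin":0}]'>/dev/null; python3 st.py
done
```

```text
t 7.72 box x -83.9 y 0.4 tipz 81.3 yaw -100.8 w 0.5 F(box) 0.29 -0.57 0.77 [  5.  18. -19.   0. -53. -16.]
t 7.97 box x -81.9 y 0.4 tipz 81.7 yaw -100.8 w 0.4 F(box) -0.96 0.21 0.21 [  5.  18. -19.   0. -53. -16.]
t 8.22 box x -79.7 y 0.5 tipz 81.4 yaw -100.8 w -0.1 F(box) -0.90 0.18 0.68 [  6.  18. -19.   0. -53. -16.]
t 8.47 box x -77.2 y 0.6 tipz 81.3 yaw -100.8 w 0.6 F(box) -0.62 0.21 -0.47 [  6.  18. -19.   0. -53. -17.]
```

```bash
python3 -m handwheel '[{"grip":1,"travel":[-0.1,0,0],"spin":0},{"grip":1,"travel":[0,0,0],"spin":0}]'>/dev/null; python3 st.py
python3 -m handwheel '[{"grip":1,"travel":[-0.1,0,0],"spin":0},{"grip":1,"travel":[0,0,0],"spin":0}]'>/dev/null; python3 st.py
python3 -m handwheel '[{"grip":1,"travel":[-0.1,0,0],"spin":0},{"grip":1,"travel":[0,0,0],"spin":0}]'>/dev/null; python3 st.py
python3 - <<'E'
from g import *
im=viewer.capture("side")[:,:,::-1]; out=[]
for th in (0,.2):
    o=cv2.resize(im[120:220,230:330],(400,400),interpolation=3)
    q=((proj("side",[G(L,y,37,th) for L,y in((-105,-22),(0,-22),(0,22),(-105,22))])-[230,120])*4+2).astype(np.int32)
    cv2.polylines(o,[q],True,(0,255,0),1); out.append(o)
cv2.imwrite("pics/a4.png",np.hstack(out))
E
```

```text
t 8.72 box x -74.7 y 0.6 tipz 81.3 yaw -100.8 w 0.1 F(box) 0.02 0.19 -0.05 [  6.  18. -19.   0. -53. -17.]
t 8.97 box x -72.1 y 0.6 tipz 81.3 yaw -100.8 w 0.8 F(box) 0.59 0.28 -0.08 [  6.  18. -19.  -0. -53. -17.]
t 9.22 box x -69.6 y 0.6 tipz 81.3 yaw -100.8 w 0.5 F(box) 0.09 0.39 0.21 [  7.  18. -19.  -0. -53. -17.]
```

View pics/a4.png

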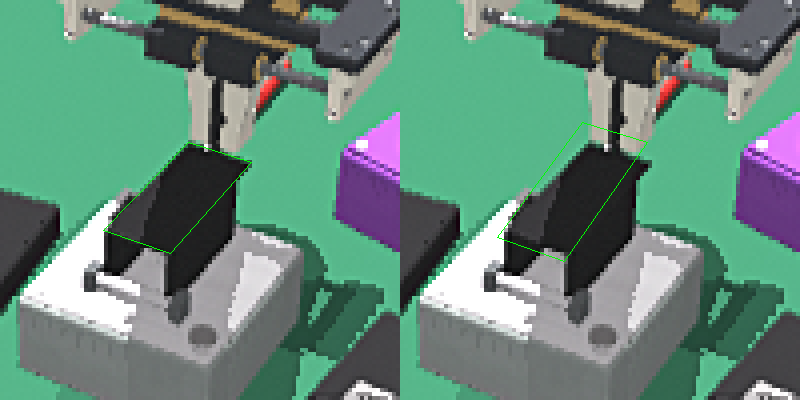

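```bash
python3 - <<'E'
from g import *
im=viewer.capture("side")
for z in (110,125):
  for y in(-21,0,21):
    for x in(9.5,0,-9.5): print(z,y,x,proj("side",[B(-69.6+x,y+.6,z)])[0].round(1))
for r in range(138,160,3): print(r,[int(i) for i in im[r,272:300].min(1)], "blue/red", )
print(proj("side",[B(-70,y,105) for y in(-22,0,22)]).round(1))
E
```

```text
110 -21 9.5 [275.3 155.5]
110 -21 0 [277.1 153.6]
110 -21 -9.5 [278.9 151.7]
110 0 9.5 [282.9 157.9]
110 0 0 [284.7 156. ]
110 0 -9.5 [286.5 154.1]
110 21 9.5 [290.7 160.5]
110 21 0 [292.4 158.5]
110 21 -9.5 [294.1 156.6]
125 -21 9.5 [275.5 150.4]
125 -21 0 [277.4 148.5]
125 -21 -9.5 [279.2 146.6]
125 0 9.5 [283.2 152.8]
125 0 0 [285.  150.9]
125 0 -9.5 [286.8 149.1]
125 21 9.5 [291.  155.3]
125 21 0 [292.8 153.4]
125 21 -9.5 [294.5 151.5]
138 [88, 89, 88, 82, 136, 163, 168, 175, 175, 58, 24, 36, 38, 43, 43, 43, 44, 43, 44, 43, 35, 61, 73, 67, 91, 64, 72, 80] blue/red
141 [87, 87, 87, 82, 80, 169, 166, 166, 166, 171, 183, 36, 23, 62, 184, 168, 169, 135, 55, 64, 19, 80, 150, 142, 74, 63, 40, 37] blue/red
144 [88, 86, 87, 85, 73, 165, 166, 166, 167, 175, 142, 27, 20, 102, 178, 168, 166, 166, 167, 170, 147, 150, 136, 53, 33, 42, 18, 84] blue/red
147 [87, 87, 86, 87, 80, 82, 170, 166, 167, 176, 149, 28, 24, 106, 180, 169, 166, 166, 170, 145, 147, 162, 34, 31, 37, 85, 90, 88] blue/red
150 [87, 87, 87, 87, 81, 98, 169, 167, 169, 179, 103, 30, 30, 13, 90, 173, 168, 168, 157, 143, 150, 123, 76, 88, 88, 88, 87, 87] blue/red
153 [89, 87, 86, 85, 79, 131, 170, 168, 170, 184, 61, 27, 15, 187, 171, 166, 167, 160, 144, 149, 153, 107, 82, 86, 87, 87, 86, 87] blue/red
156 [88, 88, 89, 95, 54, 27, 37, 50, 59, 255, 120, 28, 19, 187, 176, 170, 171, 154, 149, 89, 80, 85, 88, 86, 88, 86, 87, 86] blue/red
159 [95, 57, 31, 24, 29, 33, 32, 32, 31, 31, 30, 30, 31, 25, 27, 33, 53, 49, 78, 94, 91, 89, 89, 88, 86, 87, 89, 88] blue/red
[[276.5 155. ]
 [284.5 157.6]
 [292.5 160.2]]
```

```bash
cat > lip.py <<'E'
from g import *
# dark guard pixels per row near lip: topmost dark row along guard centre line columns
im=viewer.capture("side").max(2)
for c in (262,266,270): 
    col=im[130:200,c]; print(c,[130+i for i in range(70) if col[i]<70][:1],end=" ")
print([proj("side",[G(-60,-22,37,t)])[0].round(0).tolist() for t in (0,.1,.2,.3)])
E
python3 lip.py
python3 -m handwheel '[{"grip":1,"travel":[-0.12,0,0],"spin":0},{"grip":1,"travel":[0,0,0],"spin":0}]'>/dev/null; python3 st.py; python3 lip.py
python3 -m handwheel '[{"grip":1,"travel":[-0.12,0,0],"spin":0},{"grip":1,"travel":[0,0,0],"spin":0}]'>/dev/null; python3 st.py; python3 lip.py
```

```text
262 [169] 266 [133] 270 [130] [[268.0, 164.0], [267.0, 163.0], [266.0, 162.0], [265.0, 161.0]]
t 9.62 box x -66.6 y 0.6 tipz 81.3 yaw -100.8 w 0.6 F(box) 0.40 0.15 -0.32 [  7.  18. -19.   0. -53. -18.]
262 [169] 266 [130] 270 [130] [[268.0, 164.0], [267.0, 163.0], [266.0, 162.0], [265.0, 161.0]]
t 9.93 box x -63.6 y 0.5 tipz 81.4 yaw -100.8 w 0.5 F(box) 0.22 -0.80 0.28 [  7.  18. -19.   0. -53. -18.]
262 [169] 266 [130] 270 [130] [[268.0, 164.0], [267.0, 163.0], [266.0, 162.0], [265.0, 161.0]]
```

```bash
python3 - <<'E'
from g import *
im=viewer.capture("side")[:,:,::-1]
b=viewer.capture("top")[:,:,::-1]
o=cv2.resize(im[130:210,240:320],(480,480),interpolation=3)
c=cv2.resize(b[150:250,260:320],(288,480),interpolation=3)
cv2.imwrite("pics/a5.png",np.hstack([o,c]))
E
```

```text
(no output)
```

View pics/a5.png

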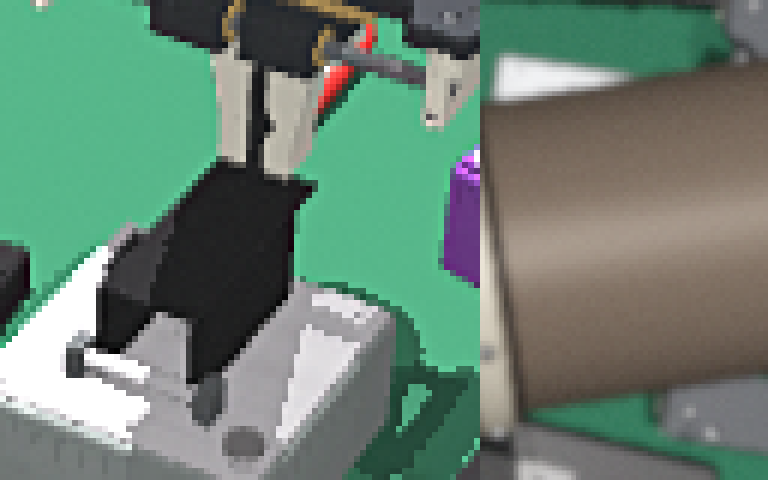

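```bash
python3 - <<'E'
from g import *
for t in (0,.1,.2,.3):
  print(t,*[proj("side",[G(*p,t)])[0].round(1) for p in ((-105,22,37),(-85,22,-7),(-85,22,37),(0,22,37),(0,22,-7),(0,-22,37),(-105,-22,37))])
a=cv2.imread("pics/side0.png").astype(int); b=viewer.capture("side")[:,:,::-1].astype(int)
for n,i in(("before",a),("now",b)):
  for c in (283,286,288,290): print(n,c,[(r,int(i[r,c].max())) for r in range(156,190,2)])
E
```

```text
0 [292.5 160.2] [287.8 178.8] [288.8 164.3] [272.1 183. ] [271.5 197.8] [255.4 177.1] [276.5 155. ]
0.1 [292.  157.5] [288.1 176. ] [288.2 162.3] [271.3 183.9] [271.6 197.6] [254.6 178. ] [275.9 152.4]
0.2 [291.3 155.2] [288.1 173.3] [287.5 160.7] [270.5 184.9] [271.8 197.4] [253.8 179. ] [275. 150.]
0.3 [290.3 153.3] [288.1 170.9] [286.5 159.3] [269.8 186.1] [271.9 197.2] [253.  180.1] [274.  148.1]
before 283 [(156, 209), (158, 61), (160, 70), (162, 70), (164, 72), (166, 71), (168, 71), (170, 81), (172, 41), (174, 31), (176, 32), (178, 33), (180, 31), (182, 23), (184, 68), (186, 255), (188, 255)]
before 286 [(156, 188), (158, 120), (160, 68), (162, 70), (164, 70), (166, 74), (168, 34), (170, 31), (172, 31), (174, 31), (176, 32), (178, 27), (180, 0), (182, 255), (184, 255), (186, 255), (188, 255)]
before 288 [(156, 186), (158, 197), (160, 73), (162, 71), (164, 72), (166, 35), (168, 22), (170, 21), (172, 50), (174, 53), (176, 47), (178, 109), (180, 255), (182, 255), (184, 255), (186, 255), (188, 255)]
before 290 [(156, 183), (158, 190), (160, 84), (162, 72), (164, 187), (166, 193), (
[... 244 characters left out ...]
 31), (176, 32), (178, 34), (180, 33), (182, 28), (184, 87), (186, 174), (188, 167)]
now 286 [(156, 182), (158, 193), (160, 28), (162, 35), (164, 35), (166, 34), (168, 32), (170, 31), (172, 31), (174, 32), (176, 31), (178, 28), (180, 11), (182, 172), (184, 165), (186, 164), (188, 166)]
now 288 [(156, 169), (158, 183), (160, 30), (162, 33), (164, 32), (166, 25), (168, 23), (170, 21), (172, 49), (174, 55), (176, 55), (178, 92), (180, 174), (182, 165), (184, 161), (186, 161), (188, 164)]
now 290 [(156, 162), (158, 195), (160, 65), (162, 26), (164, 192), (166, 195), (168, 191), (170, 188), (172, 189), (174, 188), (176, 120), (178, 169), (180, 160), (182, 165), (184, 153), (186, 231), (188, 232)]
```

```bash
cat > lip.py <<'E'
from g import *
import subprocess
im=viewer.capture("side").max(2)
print("lip rows",[(c,next(r for r in range(146,175) if (im[r:r+4,c]<60).all())) for c in (286,288)])
subprocess.run(["python3","st.py"])
E
python3 lip.py
python3 -m handwheel '[{"grip":1,"travel":[-0.12,0,0],"spin":0},{"grip":1,"travel":[0,0,0],"spin":0}]'>/dev/null;  python3 lip.py
python3 -m handwheel '[{"grip":1,"travel":[-0.12,0,0],"spin":0},{"grip":1,"travel":[0,0,0],"spin":0}]'>/dev/null;  python3 lip.py
python3 -m handwheel '[{"grip":1,"travel":[-0.12,0,0],"spin":0},{"grip":1,"travel":[0,0,0],"spin":0}]'>/dev/null;  python3 lip.py
```

```text
t 10.18 box x -63.8 y 0.6 tipz 81.3 yaw -100.8 w 0.5 F(box) -0.12 0.24 0.33 [  7.  18. -19.  -0. -53. -18.]
lip rows [(286, 160), (288, 160)]
t 10.47 box x -60.7 y 0.6 tipz 81.3 yaw -100.8 w 0.0 F(box) 0.39 0.92 0.81 [  8.  18. -19.   0. -53. -18.]
lip rows [(286, 161), (288, 160)]
t 10.78 box x -57.7 y 0.6 tipz 81.3 yaw -100.8 w 0.7 F(box) 0.05 0.24 -0.09 [  8.  18. -19.  -0. -53. -19.]
lip rows [(286, 162), (288, 160)]
t 11.07 box x -54.7 y 0.6 tipz 81.3 yaw -100.8 w 0.6 F(box) -0.30 -0.82 -0.44 [  8.  18. -19.   0. -53. -19.]
lip rows [(286, 162), (288, 160)]
```

```bash
python3 - <<'E'
from g import *
print(proj("side",[[.306,-.602,.196],[.306,-.602,.25]]))
im=viewer.capture("side")
print(proj("side",[B(-54.7+x,y,z) for z in(81,115,130) for x,y in((9.5,0),(9.5,15),(-9.5,15))]).round(1))
for r in (140,144,148,152,156,158,160,162,164): print(r,im[r,272:300].max(1).tolist())
cv2.imwrite("pics/a6.png",np.hstack([cv2.resize(cv2.imread("pics/side0.png")[0:100,380:480],(390,390),interpolation=3),cv2.resize(im[120:200,240:320,::-1],(390,390),interpolation=3)]))
E
```

```text
[[418.56826048  62.52711475]
 [423.14304029  44.37733062]]
[[279.4 170.6]
 [284.8 172.4]
 [288.3 168.5]
 [280.  159.2]
 [285.5 161. ]
 [289.1 157.1]
 [280.2 154. ]
 [285.8 155.8]
 [289.4 152. ]]
140 [187, 143, 97, 184, 201, 161, 36, 43, 47, 46, 48, 48, 50, 50, 47, 49, 48, 46, 104, 143, 91, 90, 92, 114, 124, 136, 152, 135]
144 [186, 132, 195, 184, 181, 182, 187, 199, 37, 27, 69, 203, 186, 187, 148, 64, 26, 27, 84, 158, 205, 255, 255, 237, 178, 53, 57, 191]
148 [182, 185, 177, 190, 184, 184, 192, 154, 31, 27, 103, 196, 185, 181, 182, 183, 187, 143, 162, 165, 201, 107, 64, 90, 185, 191, 186, 184]
152 [184, 183, 182, 192, 185, 184, 194, 122, 31, 34, 17, 126, 191, 184, 182, 199, 155, 162, 178, 178, 177, 191, 186, 183, 183, 183, 182, 183]
156 [183, 185, 184, 196, 188, 185, 199, 105, 29, 22, 154, 191, 183, 183, 196, 157, 166, 175, 162, 185, 183, 184, 182, 183, 182, 183, 184, 183]
158 [191, 203, 95, 93, 94, 156, 206, 67, 31, 21, 207, 188, 183, 183, 175, 168, 174, 196, 194, 189, 186, 184, 183, 182, 184, 182, 184, 183]
160 [105, 29, 31, 30, 31, 29, 36, 30, 31, 30, 104, 153, 190, 196, 205, 92, 25, 26, 65, 80, 86, 191, 185, 182, 182, 183, 183, 183]
162 [29, 31, 35, 34, 33, 32, 35, 32, 34, 32, 32, 27, 22, 34, 34, 30, 33, 32, 28, 44, 189, 191, 184, 184, 184, 182, 183, 183]
164 [33, 33, 32, 37, 34, 35, 35, 35, 34, 35, 34, 33, 35, 33, 33, 32, 32, 30, 193, 195, 187, 184, 182, 182, 183, 182, 183, 183]
```

View pics/a6.png

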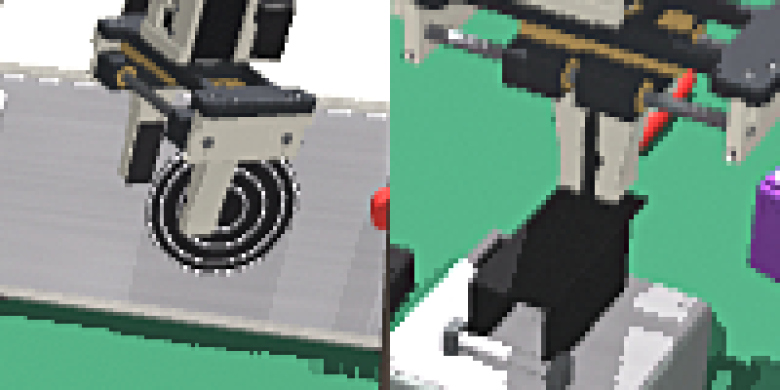

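The fingers are drawn over the lip's front rows (about 160) and their full length shows. So the visible tips sit about 25 mm higher than the reported pose implies, above the lip. I'll retreat, go about 27 mm lower and approach again with contact checks.

```bash
python3 -m handwheel '[{"grip":1,"travel":[0.8,0,-0.1],"spin":0},{"grip":1,"travel":[0.8,0,0],"spin":0},{"grip":1,"travel":[0,0,0.6],"spin":0},{"grip":1,"travel":[0,0,0.6],"spin":0},{"grip":1,"travel":[-0.2,0,0],"spin":0},{"grip":1,"travel":[0,0,0],"spin":0}]' >/dev/null; python3 lip.py
python3 -m handwheel '[{"grip":1,"travel":[-0.15,0,0],"spin":0},{"grip":1,"travel":[0,0,0],"spin":0}]'>/dev/null;  python3 lip.py
python3 -m handwheel '[{"grip":1,"travel":[-0.12,0,0],"spin":0},{"grip":1,"travel":[0,0,0],"spin":0}]'>/dev/null;  python3 lip.py
python3 -m handwheel '[{"grip":1,"travel":[-0.12,0,0],"spin":0},{"grip":1,"travel":[0,0,0],"spin":0}]'>/dev/null;  python3 lip.py
```

```text
t 11.93 box x -89.2 y 0.3 tipz 54.0 yaw -100.8 w 0.2 F(box) 0.42 0.58 0.85 [  5.  20. -21.   0. -49. -15.]
lip rows [(286, 147), (288, 160)]
t 12.22 box x -85.7 y 0.4 tipz 54.1 yaw -100.8 w 0.4 F(box) 0.65 -0.21 -0.23 [  5.  20. -21.   0. -49. -16.]
lip rows [(286, 146), (288, 160)]
t 12.53 box x -82.9 y 0.6 tipz 53.9 yaw -100.8 w 0.5 F(box) -0.20 -1.21 -0.11 [  5.  20. -21.  -0. -49. -16.]
lip rows [(286, 146), (288, 160)]
t 12.82 box x -80.9 y 0.7 tipz 54.0 yaw -100.8 w 0.6 F(box) -4.50 -0.23 1.06 [  6.  20. -21.   0. -49. -16.]
lip rows [(286, 146), (288, 160)]
```

```bash
python3 -m handwheel '[{"grip":1,"travel":[-0.1,0,-0.25],"spin":0},{"grip":1,"travel":[-0.16,0,-0.36],"spin":0},{"grip":1,"travel":[-0.16,0,-0.36],"spin":0},{"grip":1,"travel":[0,0,0],"spin":0}]'>/dev/null;  python3 lip.py
python3 -c "
from g import *
im=viewer.capture('side')
cv2.imwrite('pics/b.png',im[:,:,::-1])
for c in (272,275,278): print(c,im[140:185:2,c].max(1).tolist())
g=im.max(2)
print('upper back edge',[(c,[r for r in range(150,200) if g[r,c]<50][:1]) for c in (256,260,264,268)])"
```

```text
t 13.38 box x -69.3 y 0.0 tipz 78.6 yaw -100.8 w 0.5 F(box) -3.15 -1.36 0.60 [  7.  18. -20.   0. -52. -17.]
lip rows [(286, 154), (288, 155)]
272 [184, 182, 183, 183, 184, 187, 204, 47, 33, 35, 35, 35, 35, 34, 36, 36, 37, 35, 36, 34, 35, 37, 33]
275 [185, 186, 185, 183, 188, 60, 33, 35, 35, 35, 37, 36, 38, 36, 36, 36, 38, 36, 34, 37, 32, 31, 33]
278 [185, 183, 183, 186, 191, 125, 30, 36, 35, 36, 36, 36, 35, 37, 34, 37, 38, 38, 29, 34, 33, 32, 32]
upper back edge [(256, [178]), (260, [182]), (264, [180]), (268, [164])]
```

```bash
python3 -m handwheel '[{"grip":1,"travel":[-0.16,0.03,-0.25],"spin":0},{"grip":1,"travel":[-0.16,0,-0.25],"spin":0},{"grip":1,"travel":[-0.25,0,-0.32],"spin":0},{"grip":1,"travel":[-0.28,0,-0.29],"spin":0},{"grip":1,"travel":[-0.3,0,-0.26],"spin":0},{"grip":1,"travel":[-0.32,0,-0.24],"spin":0},{"grip":1,"travel":[0,0,0],"spin":0}]'>/dev/null;  python3 st.py
python3 -c "
from g import *
im=viewer.capture('side'); g=im.max(2)
print(proj('side',[G(-105,y,34,t) for t in (.6,.7,.8) for y in (-22,22)]).round(0).tolist())
cv2.imwrite('pics/c.png',cv2.resize(im[100:210,220:330,::-1],(550,550),interpolation=3))
for r in range(126,172,4): print(r,g[r,256:300:2].tolist())"
```

```text
t 14.30 box x -32.0 y 1.0 tipz 118.9 yaw -100.8 w 0.5 F(box) -0.22 -0.65 0.44 [ 10.  16. -17.   0. -57. -21.]
[[270.0, 145.0], [287.0, 150.0], [268.0, 145.0], [285.0, 150.0], [266.0, 145.0], [283.0, 150.0]]
126 [186, 107, 44, 50, 48, 50, 50, 42, 121, 47, 48, 50, 53, 52, 48, 49, 60, 40, 43, 31, 181, 187]
130 [182, 183, 184, 187, 185, 184, 148, 28, 196, 36, 48, 49, 49, 48, 48, 38, 91, 92, 92, 119, 134, 169]
134 [183, 182, 181, 182, 182, 183, 185, 195, 181, 186, 97, 21, 189, 57, 32, 28, 160, 190, 199, 255, 255, 87]
138 [183, 182, 182, 183, 184, 183, 183, 184, 183, 187, 30, 17, 185, 181, 184, 154, 162, 160, 255, 255, 255, 255]
142 [182, 183, 183, 182, 183, 184, 184, 180, 184, 188, 30, 25, 194, 182, 181, 159, 255, 255, 255, 255, 253, 96]
146 [184, 182, 183, 183, 183, 205, 29, 31, 59, 175, 35, 60, 192, 183, 156, 169, 179, 185, 255, 169, 66, 197]
150 [183, 182, 182, 183, 200, 31, 35, 35, 37, 39, 36, 34, 32, 23, 58, 255, 134, 144, 66, 187, 185, 183]
154 [184, 183, 184, 193, 35, 35, 36, 35, 36, 36, 36, 34, 35, 3, 255, 51, 184, 185, 183, 183, 184, 183]
158 [183, 183, 187, 102, 61, 35, 36, 36, 33, 37, 36, 36, 30, 96, 86, 190, 183, 183, 182, 182, 184, 182]
162 [184, 185, 131, 55, 63, 37, 37, 37, 37, 35, 35, 37, 32, 32, 24, 198, 183, 182, 182, 182, 182, 183]
166 [184, 166, 56, 59, 39, 34, 36, 36, 38, 36, 35, 30, 33, 30, 23, 195, 183, 184, 183, 183, 184, 182]
170 [200, 54, 58, 61, 34, 36, 37, 36, 37, 35, 36, 31, 32, 27, 203, 184, 183, 183, 184, 183, 183, 183]
```

```bash
python3 -m handwheel '[{"grip":1,"travel":[-0.33,-0.03,-0.21],"spin":0},{"grip":1,"travel":[-0.35,0,-0.18],"spin":0},{"grip":1,"travel":[-0.36,0,-0.14],"spin":0},{"grip":1,"travel":[-0.37,0,-0.1],"spin":0},{"grip":1,"travel":[-0.38,0,-0.06],"spin":0},{"grip":1,"travel":[-0.38,0,-0.02],"spin":0},{"grip":1,"travel":[-0.3,0,0],"spin":0},{"grip":1,"travel":[-0.3,0,0],"spin":0}]'>/dev/null;  python3 st.py
python3 -m handwheel '[{"grip":1,"travel":[0,0,0],"spin":0},{"grip":1,"travel":[0,0,0],"spin":0},{"grip":1,"travel":[0,0,0],"spin":0},{"grip":1,"travel":[0.6,0,0],"spin":0},{"grip":1,"travel":[0.8,0,0],"spin":0},{"grip":1,"travel":[0.8,0,0],"spin":0},{"grip":1,"travel":[0.8,0,0],"spin":0},{"grip":1,"travel":[0,0,0],"spin":0}]'>/dev/null;  python3 st.py
cat > ov.py <<'E'
from g import *
import sys
im=viewer.capture("side"); g=im.max(2)
for t in (0,.9,1.5,1.75):
    m=np.zeros(g.shape,np.uint8); cv2.fillConvexPoly(m,proj("side",[G(L,y,37,t) for L,y in((-100,-18),(-5,-18),(-5,18),(-100,18))]).astype(np.int32),1)
    print(t,"dark frac of top face",round(float((g[m>0]<75).mean()),2))
o=cv2.resize(im[90:210,220:340,::-1],(590,590),interpolation=3); cv2.imwrite(sys.argv[1],o)
E
python3 ov.py pics/d.png
```

```text
t 15.35 box x 36.9 y 0.7 tipz 135.9 yaw -100.8 w 0.6 F(box) 0.90 0.01 -0.35 [ 17.  15. -15.  -0. -60. -28.]
t 16.35 box x -40.6 y 0.7 tipz 136.1 yaw -101.0 w 0.5 F(box) 0.88 -0.56 0.20 [ 10.  15. -16.   0. -60. -20.]
0 dark frac of top face 0.37
0.9 dark frac of top face 0.55
1.5 dark frac of top face 0.92
1.75 dark frac of top face 0.98
```

The guard lies at its stop (1.75 rad outline 98% dark). Now down in front of the toggle.

```bash
python3 -m handwheel '[{"grip":1,"travel":[0.5,-0.03,0],"spin":0},{"grip":1,"travel":[0,0,0.9],"spin":0},{"grip":1,"travel":[0,0,0.9],"spin":0},{"grip":1,"travel":[0,0,0.9],"spin":0},{"grip":1,"travel":[0,0,0.5],"spin":0},{"grip":1,"travel":[0,0,0],"spin":0}]'>/dev/null;  python3 st.py
python3 -c "
from g import *
from plant import models
im=viewer.capture('side'); print(models.find_in('side','toggle_tip')[:3], proj('side',[B(-22,0,89),B(2,0,89)]).round(0).tolist())"
python3 ov.py pics/e.png
```

```text
t 17.15 box x -51.3 y 0.3 tipz 55.3 yaw -100.8 w 0.6 F(box) 0.12 0.01 0.35 [  8.  20. -21.   0. -50. -19.]
[] [[275.0, 173.0], [270.0, 178.0]]
0 dark frac of top face 0.43
0.9 dark frac of top face 0.57
1.5 dark frac of top face 0.92
1.75 dark frac of top face 0.98
```

View pics/e.png

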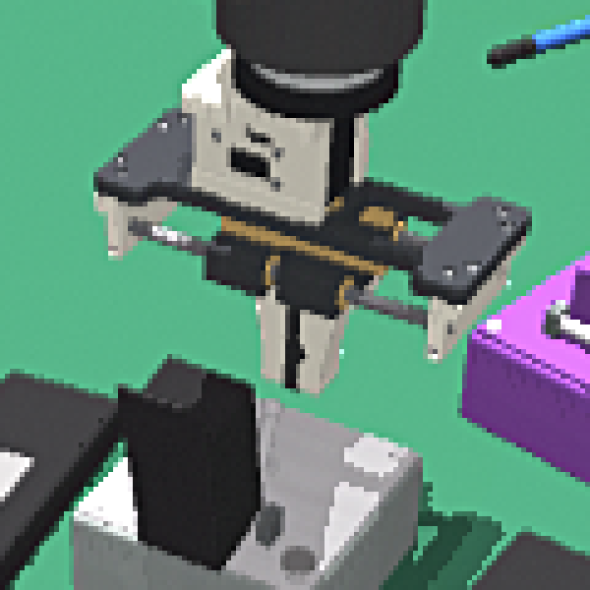

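The guard stands laid back. The steel toggle shows just beside it near (265,410) in the crop, i.e. pixel (274,173), which is the off position. The fingertips are in front of it, ending at about (279,169).

```bash
python3 -c "
from g import *
for z in (55,75,80,85,90): print(z,proj('side',[B(-41.8,0,z),B(-41.8,16,z)]).round(1).tolist())"
```

```text
55 [[278.3, 179.7], [284.0, 181.7]]
75 [[278.6, 173.3], [284.4, 175.3]]
80 [[278.7, 171.6], [284.5, 173.6]]
85 [[278.8, 170.0], [284.6, 172.0]]
90 [[278.9, 168.3], [284.7, 170.3]]
```

```bash
python3 -m handwheel '[{"grip":1,"travel":[0,0,0.36],"spin":0},{"grip":1,"travel":[-0.2,0,0],"spin":0},{"grip":1,"travel":[-0.2,0,0],"spin":0},{"grip":1,"travel":[0,0,0],"spin":0}]'>/dev/null;  python3 st.py
python3 -m handwheel '[{"grip":1,"travel":[-0.2,0,0],"spin":0},{"grip":1,"travel":[-0.2,0,0],"spin":0}]'>/dev/null;  python3 st.py
python3 -m handwheel '[{"grip":1,"travel":[-0.2,0,0],"spin":0},{"grip":1,"travel":[-0.2,0,0],"spin":0}]'>/dev/null;  python3 st.py
python3 -m handwheel '[{"grip":1,"travel":[-0.15,0,0],"spin":0},{"grip":1,"travel":[-0.15,0,0],"spin":0}]'>/dev/null;  python3 st.py
```

```text
t 17.80 box x -40.5 y -0.4 tipz 47.3 yaw -100.8 w 0.6 F(box) -0.16 -0.33 0.21 [  9.  20. -21.   0. -48. -20.]
t 18.05 box x -31.2 y -0.2 tipz 47.4 yaw -100.8 w 0.5 F(box) -4.62 0.24 4.10 [ 10.  20. -21.   0. -49. -21.]
t 18.30 box x -20.8 y -0.2 tipz 47.2 yaw -100.8 w 0.4 F(box) -2.90 -0.25 1.78 [ 11.  20. -21.   0. -48. -22.]
t 18.55 box x -14.5 y 0.2 tipz 46.8 yaw -100.8 w 0.3 F(box) -17.85 -3.80 -2.57 [ 12.  20. -21.   0. -49. -23.]
```

```bash
python3 -m handwheel '[{"grip":1,"travel":[0,0,0],"spin":0}]'>/dev/null;  python3 st.py
python3 -m handwheel '[{"grip":1,"travel":[0.4,0,0],"spin":0},{"grip":1,"travel":[1,0,0],"spin":0},{"grip":1,"travel":[0,0,-1],"spin":0},{"grip":1,"travel":[0,0,-1],"spin":0},{"grip":1,"travel":[0,0,-1],"spin":0},{"grip":1,"travel":[0,0,0],"spin":0}]'>/dev/null;  python3 st.py
python3 - <<'E'
from g import *
from plant import models
im=viewer.capture('side'); 
print([(d["position"],round(d["p"],2)) for d in models.find_in('side','toggle_tip')[:4]])
old=cv2.imread("pics/b.png")
for r in range(166,186,2): print(r,im[r,262:286].max(1).tolist())
viewer.capture('top'); print([(d["position"],round(d["p"],2)) for d in models.find_in('top','toggle_tip')[:4]],proj('top',[B(-22,0,89),B(2,0,89)]).round(0).tolist())
E
```

```text
t 18.68 box x -14.9 y 0.2 tipz 46.8 yaw -100.8 w 0.4 F(box) -10.17 -2.50 0.03 [ 12.  20. -21.   0. -49. -23.]
t 19.43 box x -47.9 y -1.6 tipz 124.1 yaw -100.8 w 0.5 F(box) 0.38 -0.47 0.06 [  9.  15. -16.  -0. -58. -19.]
[]
166 [65, 30, 63, 84, 99, 166, 204, 198, 193, 188, 184, 184, 184, 183, 184, 190, 172, 190, 186, 183, 183, 182, 183, 184]
168 [70, 33, 34, 34, 33, 33, 30, 33, 59, 122, 192, 186, 183, 183, 185, 183, 183, 183, 183, 183, 183, 183, 183, 183]
170 [31, 35, 35, 37, 34, 35, 36, 33, 26, 57, 198, 191, 186, 184, 185, 183, 183, 183, 183, 183, 184, 184, 184, 182]
172 [33, 34, 36, 35, 36, 37, 36, 31, 27, 19, 182, 170, 165, 162, 164, 166, 181, 189, 185, 184, 184, 184, 183, 184]
174 [35, 36, 35, 36, 35, 32, 33, 33, 28, 11, 184, 166, 161, 159, 162, 162, 162, 166, 164, 163, 162, 168, 181, 187]
176 [37, 35, 37, 34, 34, 34, 31, 30, 31, 14, 124, 169, 164, 163, 159, 160, 161, 159, 160, 163, 161, 162, 162, 167]
178 [31, 37, 32, 32, 31, 33, 34, 32, 30, 18, 106, 172, 164, 163, 162, 163, 162, 162, 162, 162, 162, 160, 160, 161]
180 [30, 34, 31, 33, 33, 35, 32, 31, 31, 20, 87, 138, 167, 163, 161, 159, 160, 162, 162, 162, 162, 163, 165, 164]
182 [32, 33, 33, 33, 31, 33, 33, 32, 32, 23, 59, 158, 166, 158, 163, 162, 162, 161, 161, 161, 163, 161, 160, 163]
184 [34, 33, 30, 33, 32, 35, 32, 33, 31, 27, 51, 167, 143, 152, 155, 164, 166, 166, 164, 163, 162, 162, 162, 162]
[] [[298.0, 194.0], [287.0, 192.0]]
```

The toggle has left (275,173) and the push ended on a hard stop. I'll rise, cross over the guard to the back side, and check from the top with the arm clear.

```bash
python3 -m handwheel '[{"grip":1,"travel":[0,0,-1],"spin":0},{"grip":1,"travel":[0,0,-1],"spin":0},{"grip":1,"travel":[-1,0,0],"spin":0},{"grip":1,"travel":[-1,0,0],"spin":0},{"grip":1,"travel":[-1,0,0],"spin":0},{"grip":1,"travel":[-1,0,0],"spin":0},{"grip":1,"travel":[-1,0,0],"spin":0},{"grip":1,"travel":[-1,0,0],"spin":0}]'>/dev/null
python3 -m handwheel '[{"grip":1,"travel":[-1,0,0],"spin":0},{"grip":1,"travel":[-1,0,0],"spin":0},{"grip":1,"travel":[-1,0,0],"spin":0},{"grip":1,"travel":[-1,0,0],"spin":0},{"grip":1,"travel":[-1,0,0],"spin":0},{"grip":1,"travel":[-1,0,0],"spin":0},{"grip":1,"travel":[0,0,0],"spin":0}]'>/dev/null;  python3 st.py
python3 - <<'E'
from g import *
from plant import models
im=viewer.capture('top'); print([(d["position"],round(d["p"],2)) for d in models.find_in('top','toggle_tip')[:4]],proj('top',[B(-22,0,89),B(2,0,89),B(-10,0,64)]).round(0).tolist())
print(proj('top',[B(-30,0,60),B(30,0,60)]).round(0).tolist())
for r in range(182,206): print(r,im[r,278:306].max(1).tolist())
E
```

```text
t 21.50 box x 253.7 y 0.0 tipz 171.6 yaw -100.7 w 0.7 F(box) -0.20 0.22 -0.35 [ 34.  20.  -3.  -0. -67. -44.]
[([281.4, 192.4], 0.15)] [[298.0, 194.0], [287.0, 192.0], [291.0, 194.0]]
[[300.0, 195.0], [274.0, 191.0]]
182 [244, 246, 247, 247, 247, 247, 247, 247, 246, 246, 246, 247, 247, 247, 247, 247, 246, 247, 246, 247, 247, 247, 246, 246, 247, 246, 246, 247]
183 [246, 247, 246, 247, 247, 247, 247, 246, 247, 247, 247, 247, 247, 247, 247, 248, 247, 247, 247, 247, 247, 247, 246, 247, 247, 247, 247, 247]
184 [247, 247, 247, 247, 247, 246, 247, 247, 247, 247, 247, 247, 247, 247, 247, 247, 247, 248, 247, 247, 247, 247, 247, 247, 247, 247, 248, 246]
185 [247, 247, 247, 247, 248, 247, 247, 246, 247, 247, 248, 247, 247, 247, 247, 247, 247, 246, 246, 246, 247, 247, 246, 247, 247, 247, 247, 247]
186 [247, 248, 247, 247, 247, 247, 247, 247, 247, 246, 247, 247, 247, 247, 247, 246, 247, 247, 246, 247, 247, 246, 247, 247, 246, 247, 247, 247]
187 [247, 247, 247, 247, 246, 246, 247, 247, 247, 247, 247, 247, 247, 247, 247, 248, 246, 247, 246, 247, 246, 247, 247, 247, 247, 247, 247, 247]
188 [246, 247
[... 1896 characters left out ...]
 246, 246, 247, 247, 246, 247, 247, 247, 247, 246, 247, 247, 247, 246, 246, 248, 247, 247, 247, 247, 247, 246, 247, 247]
202 [247, 246, 247, 248, 246, 247, 247, 246, 246, 247, 247, 247, 247, 247, 247, 247, 247, 247, 247, 247, 248, 247, 247, 246, 246, 247, 247, 247]
203 [247, 248, 247, 247, 247, 247, 246, 247, 247, 247, 247, 247, 247, 247, 247, 247, 246, 247, 247, 247, 246, 247, 247, 246, 246, 247, 247, 247]
204 [247, 247, 247, 247, 247, 246, 247, 247, 247, 246, 247, 247, 247, 247, 247, 247, 247, 246, 247, 247, 247, 247, 247, 247, 247, 247, 247, 247]
205 [247, 247, 247, 247, 247, 246, 247, 246, 247, 247, 247, 247, 247, 247, 247, 247, 246, 248, 247, 247, 247, 247, 247, 247, 247, 247, 247, 247]
```

The ball sits at column 286.8 in the top view (on = 287, off = 298), so the toggle is fully over. Next I'll descend behind the guard and tip it forward.

```bash
python3 -m handwheel '[{"grip":1,"travel":[1,0,0],"spin":0},{"grip":1,"travel":[1,0,0],"spin":0},{"grip":1,"travel":[1,0,0],"spin":0},{"grip":1,"travel":[1,0,0],"spin":0},{"grip":1,"travel":[1,0,0],"spin":0},{"grip":1,"travel":[0,0,1],"spin":0},{"grip":1,"travel":[0,0,1],"spin":0},{"grip":1,"travel":[0,0,0.8],"spin":0}]'>/dev/null
python3 -m handwheel '[{"grip":1,"travel":[0.3,0,0],"spin":0},{"grip":1,"travel":[0,0,0],"spin":0}]'>/dev/null;  python3 st.py
python3 -m handwheel '[{"grip":1,"travel":[0.3,0,0],"spin":0},{"grip":1,"travel":[0.3,0,0],"spin":0},{"grip":1,"travel":[0.3,0,0],"spin":0}]'>/dev/null;  python3 st.py
python3 -m handwheel '[{"grip":1,"travel":[0.25,0,0],"spin":0},{"grip":1,"travel":[0.25,0,0],"spin":0},{"grip":1,"travel":[0.25,0,0],"spin":0},{"grip":1,"travel":[0,0,0],"spin":0}]'>/dev/null;  python3 st.py; python3 ov.py pics/f.png
```

```text
t 22.85 box x 118.0 y -0.6 tipz 102.9 yaw -100.9 w 0.6 F(box) -0.26 0.64 0.14 [ 24.  19. -15.   0. -56. -35.]
t 23.23 box x 96.0 y -0.3 tipz 102.5 yaw -100.8 w 0.5 F(box) 0.22 0.15 0.28 [ 22.  18. -16.   0. -56. -33.]
t 23.73 box x 77.2 y -0.0 tipz 102.0 yaw -100.9 w 0.4 F(box) 0.03 0.09 0.29 [ 20.  18. -16.  -0. -56. -31.]
0 dark frac of top face 0.57
0.9 dark frac of top face 0.57
1.5 dark frac of top face 0.65
1.75 dark frac of top face 0.57
```

```bash
python3 -m handwheel '[{"grip":1,"travel":[0.2,0,0],"spin":0},{"grip":1,"travel":[0.2,0,0],"spin":0},{"grip":1,"travel":[0.2,0,0],"spin":0},{"grip":1,"travel":[0.2,0,0],"spin":0},{"grip":1,"travel":[0,0,0],"spin":0}]'>/dev/null;  python3 st.py; python3 ov.py pics/f.png
python3 -m handwheel '[{"grip":1,"travel":[0.2,0,0],"spin":0},{"grip":1,"travel":[0.2,0,0],"spin":0},{"grip":1,"travel":[0.2,0,0],"spin":0},{"grip":1,"travel":[0.2,0,0],"spin":0},{"grip":1,"travel":[0,0,0],"spin":0},{"grip":1,"travel":[0,0,0],"spin":0},{"grip":1,"travel":[0,0,0],"spin":0}]'>/dev/null;  python3 st.py; python3 ov.py pics/g.png
```

```text
t 24.40 box x 57.2 y -0.1 tipz 102.0 yaw -100.9 w 0.6 F(box) 0.60 -0.52 -0.29 [ 19.  18. -17.  -0. -56. -29.]
0 dark frac of top face 0.54
0.9 dark frac of top face 0.59
1.5 dark frac of top face 0.49
1.75 dark frac of top face 0.45
t 25.32 box x 37.8 y -0.1 tipz 102.1 yaw -100.8 w 0.5 F(box) 0.94 0.15 0.44 [ 17.  17. -17.  -0. -56. -28.]
0 dark frac of top face 0.74
0.9 dark frac of top face 0.5
1.5 dark frac of top face 0.27
1.75 dark frac of top face 0.18
```

```bash
python3 -m handwheel '[{"grip":1,"travel":[-0.8,0,0],"spin":0},{"grip":1,"travel":[-1,0,-1],"spin":0},{"grip":1,"travel":[-1,0,-1],"spin":0},{"grip":1,"travel":[-1,0,-1],"spin":0},{"grip":1,"travel":[-1,0,0],"spin":0},{"grip":1,"travel":[-1,0,0],"spin":0},{"grip":1,"travel":[-1,0,0],"spin":0},{"grip":1,"travel":[-1,0,0],"spin":0}]'>/dev/null
python3 -m handwheel '[{"grip":1,"travel":[-1,0,0],"spin":0},{"grip":1,"travel":[-1,0,0],"spin":0},{"grip":1,"travel":[0,0,0],"spin":0},{"grip":1,"travel":[0,0,0],"spin":0}]'>/dev/null;  python3 st.py
python3 - <<'E'
from g import *
im=viewer.capture('top'); a=cv2.imread("pics/top0.png")[:,:,::-1]; 
m=np.abs(im.astype(int)-a).max(2)
for n,(c0,c1,r0,r1) in dict(guard=(265,325,180,212),packA=(255,325,118,155),packB=(240,312,232,276),jar=(178,206,124,154),driver=(355,430,172,194)).items():
    print(n,(m[r0:r1,c0:c1]>50).sum(),(r1-r0)*(c1-c0))
E
python3 ov.py pics/h.png
```

```text
t 26.88 box x 282.9 y 0.0 tipz 176.8 yaw -100.8 w 0.4 F(box) 1.30 -0.08 0.44 [ 35.  21.  -1.  -0. -68. -46.]
guard 0 1920
packA 0 2590
packB 0 3168
jar 194 840
driver 0 1650
0 dark frac of top face 0.98
0.9 dark frac of top face 0.39
1.5 dark frac of top face 0.28
1.75 dark frac of top face 0.21
```

```bash
python3 - <<'E'
from plant import viewer, models
import cv2,numpy as np
im=viewer.capture('side'); print([(d["position"],round(d["p"],2)) for d in models.find_in('side','jar_center')[:2]])
a=cv2.imread("pics/side0.png")[:,:,::-1]; m=np.abs(im.astype(int)-a).max(2)>50
print(m[225:265,165:198].sum(), im[225:262:3,181].max(1).tolist(), a[225:262:3,181].max(1).tolist())
E
```

```text
[([181.4, 240.7], 0.92)]
240 [184, 240, 240, 86, 100, 102, 105, 166, 250, 242, 207, 210, 79] [180, 238, 232, 234, 234, 235, 101, 164, 250, 239, 227, 209, 186]
```

The jar is in place; only a shadow on it changed.

```bash
python3 -c "
from plant import close_job
print(close_job())"
```

```text
the job is handed in; nothing more can be done
None
```

The guard was lifted and laid back, the toggle pushed fully to the back, and the guard tipped shut over it; nothing else moved, and the job was handed in at about 27 s with no verdict shown.

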